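Hang the spanner, hover the rear cap over its housing

ROBOT

A 6-joint arm with a two-finger parallel gripper is mounted at the origin on the work surface. World frame = base frame: x ahead of the robot, y to its left, z up, the work surface at z = 0. Lengths are in m, angles in rad, forces in N, time in s.
With the tool pointing down it reaches from about 0.375 to 0.9 m from the base axis. Payload 3.1 kg.
Tool frame: the origin (TCP) lies between the finger pads; the fingertips stand 19 mm ahead of it and the grasp point (between the pads) is the TCP; z points along the fingers, y is the line along which they close (so a half turn about z gives the same grasp; the last joint's range is limited). The gripper opens to 87 mm and grips with 3 to 60 N. Pads are 19 mm wide; open, the fingers measure 117 mm over their backs; the gripper's body (75 mm by 190 mm) begins 51 mm behind the grasp point.
Start: joints at [0.96, 0.527, 1.433, -0, 1.181, -0.178], TCP at [0.262, 0.567, 0.242] pointing down, gripper open.
Joint ranges: [-3.08, 3.08], [-0.75, 2.2], [0.22, 2.44], [-1.43, 4.57], [0, 2.65], [-2.85, 2.85]. Speed limits (rad/s): [2.79, 2.79, 3.14, 3.14, 3.14, 3.14].

INTERFACE

Orientations are given as a unit quaternion [x, y, z, w].
In Python, from rig import telemetry, viewer, hand_in gives the robot as it stands. The module is installed in compiled form; this text tells all that it offers.
- The arm moves only by the shell command python3 -m creep 'ROWS' [FORCE]. ROWS is JSON, a list of rows, each an object with "translation": the shift along the tool's x, y, z in mm, a list of three; "roll": the turn about the tool's z in degrees; "gripper": the finger opening in mm, from 0 to 87. In form: [{"translation": [tx, ty, tz], "roll": roll, "gripper": gripper}, ...]. A call has 1 to 5 rows; each row is the pose to reach, as a shift and turn from the pose commanded when the call began, along the tool's axes at that moment; what a row does not reach only later rows make up. A row lasts 1/12 s, in which the tool goes at most 41.7 mm and 7.16 degrees, less where a joint would pass 70% of its speed; a pose out of reach is approached as far as the arm can. A call with a gripper value outside its range is refused whole. The fingers move at their own pace and stop on an object; FORCE is the grip in N (left out, the last holds). Time passes only in rows, so rows that repeat a pose let the fingers close. It gives the time, the measured TCP pose, the force, the opening and the grip force at its end, in the units of the state.
- telemetry.get_obs(): the state, without advancing time (a new reading comes with each control period).
- viewer.camera(name): name is "scene" or "top" or "wrist"; returns the picture (420x560x3 uint8, blue, green, red); there is no depth.
- viewer.camera_info(name): a dict with "intrinsics" (3x3 intrinsics, pixels), "rvec" (rotation vector, rad) and "tvec" (3), from world to camera coordinates, as OpenCV has them; the wrist camera has in their place "hand_eye" (4x4, takes a point from camera to tool coordinates, whose origin is the TCP and whose axes are the flange's). Camera axes: x right, y down, z forward; pixel columns grow to the right and rows downward; lengths in m; the calibration is good to about 2 mm. A picture is of the moment at which its call begins: read the wrist's pose just before it. camera_info takes no time and is no camera call.
- hand_in(): hands the job in; it is judged then, once.
Trained networks look in the newest picture that a camera, given by its name, has taken for a name from the list of things; names that differ only in an ending like _2 or _b are one class to them, and where a whole thing is asked for, a point or a joint stands for the part that bears it (a point fixed in the world has none). Each returns a list of dicts, best first, with "p" (0 to 1); they miss things now and then, are a little off and sometimes report something else, mostly with a low value. They report only what shows in the picture. A call takes as long as a camera call.
- viewer.recognise(camera, thing): "bbox" ([left, top, width, height] in pixels, round what is visible of it).
The state is a dict: "time": time; "q": joint angles; "joint_velocities": joint speeds; "joint_torque": joint torques, N m; "position": TCP position; "tool_rot": TCP orientation; "ft_force": force on the tool from outside, world axes, zero at the start; "moment": the same for the moment, N m; "grip_width": finger opening in m; "grip_force": force on a finger pad.
Only numpy, scipy, OpenCV 4.12 (cv2) and the standard library are available. Lean on these libraries where they do the work, as an engineer would, in place of code of your own. Each camera call takes 0.05 s, during which the arm holds its last target. There are 200 camera calls.

TASK

Clear the flat spanner off the open instrument housing by hanging it by its eye on the thin post of the tool rest. Then pick up the rear cap, lift it over the screwdriver rack without touching the rack, and finish while still holding it steady and level about 10 mm above the housing's rim, centred, with its tab over the gap in the fork. The cap must never touch the housing, and leave the other things on the bench where they are.

Things in the scene. Friction and masses are not known exactly. Their poses are not given: they have to be found in the camera images.
- housing: Fixed open housing: grey ring 100 mm outside, 84 inside, 45 high; inner floor 8 mm up, low brass seat inside (to 20 mm). Origin: underside centre. Its +x points to a black forked lug: two 7 mm prongs with an 18 mm gap, out to 75 mm from the axis, tops flush with the rim. Behind it is a plain black block (to 61 mm). Housing and cap stand on either side of the rack, left or right at random.
- rim (a point): Centre of the housing's mouth at rim height, 45 mm above the bench; axes as the housing.
- fork (a point): Middle of the gap between the fork's prongs, at rim height, 62 mm along +x from the housing's axis.
- cap: Rear cap, loose, 130 to 210 g, upright on the bench: aluminium spigot 78 mm across, z 0 to 6 mm; black flange 96 mm across, z 6 to 13; black grip bar on its axis, 46 mm along x, 18 mm along y, z 13 to 44; black tab along +x, 12 mm wide, z 1 to 13, out to 72 mm from the axis. Origin: centre of the spigot's underside, z up.
- cap_tab (a point): Point on the cap's tab, 62 mm along the cap's +x from its origin, at the height of the spigot's underside; it belongs straight above the point fork.
- spanner: Flat steel spanner, loose, 90 to 145 g, lying across the rim: bar 6 mm thick, 16 wide, an eye at one end, a 30 mm wide crosspiece at the other (-62 mm). Dark wooden grip block on top, 50 mm along x, 18 along y, z 6 to 35 mm. Origin: underside of the bar below the block's middle; z up, +x towards the eye; balance point within 20 mm of it.
- eye (a point): Centre of the spanner's eye, 78 mm along +x from the spanner's origin, 3 mm above its underside; hole 21 mm across, ring 42 mm outside, 6 mm thick.
- rest: Wooden tool rest, fixed: block 60 (x) by 230 (y) by 30 mm high, two upright steel posts to 80 mm above the bench: a thin one, 12 mm across, pointed, 85 mm along +y of the middle; a thick one, 25 mm, 85 mm along -y. Origin: underside centre. With its eye on the thin post and its grip over the block's middle the spanner lies flat on the block.
- post (a point): Tip of the thin post, on its axis, 80 mm above the bench.
- post_foot (a point): Foot of the thin post on its axis, at the top face of the block, 30 mm above the bench.
- rack: Rack of six upright screwdrivers, fixed, between the housing and the cap: block 180 mm long (its x) by 50 mm wide (y) by 45 mm high, screwdrivers up to 120 mm above the bench. Origin: centre of the underside.
- jar: Bystander: glass jar with metal cap, 52 mm across, 65 mm high. Origin: underside centre.
- spacer: Bystander: brass ring 38 mm across, 12 mm high. Origin: underside centre.
- tape: Bystander: roll of paper tape 70 mm across, 20 mm high. Origin: underside centre.
- driver: Bystander: loose screwdriver 150 mm long, lying flat along its x.
- loupe: Bystander: black eye loupe, 42 mm across, 34 mm high. Origin: underside centre.
- oiler: Bystander: small white bottle 32 mm across, 75 mm high. Origin: underside centre.
- dish: Bystander: aluminium dish 60 by 80 mm, 18 mm high. Origin: underside centre.

How it is judged:
By the outcome, as a careful person would: the job done as asked, in the order asked, and still so for the second after the job is handed in, while the arm keeps its last pose, push and grip.
It also fails if it takes over 67 s, if anything falls off the work surface, if the arm or the gripper's body presses on something with over 40 N, if the wrist force passes 120 N, or if a joint passes its speed limit or range.

## Working session

There is one attempt and no reset: what is moved stays moved. The work goes in short steps, Python scripts to look and compute and a shell command to move; the robot and the scene stay as the last step left them, time stands still between calls to the robot, and variables do not carry over. Pictures are saved under pics/ and viewed, at most 10 in all, crops included, and the job is handed in when it is done.

```bash
mkdir -p pics
cat > h.py <<'E'
import numpy as np, cv2, json
from scipy.spatial.transform import Rotation as R
from rig import telemetry, viewer
def cam(name):
    i=viewer.camera_info(name); K=np.array(i["intrinsics"],float)
    if "rvec" in i:
        Rm=cv2.Rodrigues(np.array(i["rvec"],float))[0]; t=np.array(i["tvec"],float).ravel()
    else:
        o=telemetry.get_obs(); T=np.eye(4); T[:3,:3]=R.from_quat(o["tool_rot"]).as_matrix(); T[:3,3]=o["position"]
        C=np.linalg.inv(T@np.array(i["hand_eye"],float)); Rm=C[:3,:3]; t=C[:3,3]
    return K,Rm,t
def ray(c,uv,z):
    K,Rm,t=c; d=Rm.T@np.linalg.solve(K,np.array([uv[0],uv[1],1.])); o=-Rm.T@t
    return o+d*(z-o[2])/d[2]
def proj(c,P):
    K,Rm,t=c; p=(K@(Rm@np.atleast_2d(P).T+t[:,None])).T; return p[:,:2]/p[:,2:]
E
python3 - <<'E'
from h import *
o=telemetry.get_obs(); print({k:np.round(v,3) for k,v in o.items()})
for n in ["scene","top"]:
    im=viewer.camera(n); cv2.imwrite(f"pics/{n}0.png",im); c=cam(n)
    print(n,np.round(c[0],1).tolist(),"pos",np.round(-c[1].T@c[2],3))
    for th in "housing cap spanner eye rest post rack jar spacer tape driver loupe oiler dish cap_tab fork".split():
        r=viewer.recognise(n,th)
        print(th,[(np.round(x["bbox"]).astype(int).tolist(),round(x["p"],2)) for x in r[:2]])
print(np.array(viewer.camera_info("wrist")["hand_eye"]).round(4).tolist())
E
```

```text
{'time': np.float64(0.0), 'q': array([ 0.96 ,  0.528,  1.434,  0.   ,  1.181, -0.178]), 'joint_velocities': array([ 0.   ,  0.001, -0.001, -0.001, -0.001,  0.001]), 'joint_torque': array([ 2.0000e-03, -4.4004e+01, -1.7660e+01,  6.3000e-02,  5.8000e-02,
       -0.0000e+00]), 'position': array([0.262, 0.567, 0.241]), 'tool_rot': array([ 0.215,  0.977, -0.001, -0.   ]), 'ft_force': array([0.302, 0.122, 0.869]), 'moment': array([ 0.022,  0.   , -0.008]), 'grip_force': np.float64(0.0), 'grip_width': np.float64(0.087)}
scene [[532.4, 0.0, 272.1], [0.0, 532.4, 207.8], [0.0, 0.0, 1.0]] pos [ 1.847 -0.417  0.984]
housing [([159, 219, 32, 34], 0.74), ([186, 269, 27, 25], 0.15)]
cap [([334, 186, 33, 22], 0.63)]
spanner [([146, 217, 57, 20], 0.59)]
eye [([153, 220, 47, 15], 0.74), ([158, 221, 36, 30], 0.35)]
rest [([233, 230, 79, 38], 0.89), ([147, 217, 55, 21], 0.55)]
post [([234, 230, 79, 40], 0.84)]
rack [([147, 218, 57, 19], 0.74), ([138, 210, 48, 10], 0.74)]
jar [([367, 222, 18, 25], 0.9)]
spacer [([161, 222, 35, 29], 0.62)]
tape [([187, 267, 24, 24], 0.92), ([388, 187, 11, 11], 0.16)]
driv
[... 418 characters left out ...]
p [([159, 201, 32, 39], 0.79)]
spanner [([348, 211, 54, 10], 0.69), ([272, 188, 19, 60], 0.2)]
eye [([346, 207, 58, 16], 0.57)]
rest [([251, 142, 77, 24], 0.66)]
post [([250, 141, 79, 24], 0.73)]
rack [([271, 189, 15, 59], 0.72)]
jar [([168, 126, 25, 24], 0.63)]
spacer [([206, 150, 11, 13], 0.58)]
tape [([356, 133, 26, 22], 0.63)]
driver [([360, 258, 48, 15], 0.55)]
loupe [([111, 209, 13, 11], 0.66)]
oiler [([428, 188, 13, 16], 0.47)]
dish [([158, 257, 34, 23], 0.72), ([270, 190, 22, 59], 0.35)]
cap_tab [([158, 200, 31, 35], 0.57), ([171, 132, 21, 18], 0.56)]
fork []
[[0.0007, -0.9611, -0.2761, 0.0771], [1.0, 0.0006, 0.0006, -0.0003], [-0.0004, -0.2761, 0.9611, -0.143], [0.0, 0.0, 0.0, 1.0]]
```

Run:
```python
from h import *
im=cv2.imread("pics/top0.png"); cr=im[115:290,100:450]
cv2.imwrite("pics/top0c.png",cv2.resize(cr,None,fx=2.28,fy=2.28,interpolation=cv2.INTER_CUBIC))
c=cam("top"); print(c[1].round(2).tolist())
for n,uv,z in [("housing",(379.5,210),.045),("cap",(175,220),.02),("spanner",(375,216),.06),("rest",(289,154),.03),("rack",(279,218),.06),("jar",(180,138),.05),("oiler",(434,196),.05),("tape",(369,144),.02)]: print(n,ray(c,uv,z).round(3))
```

```text
[[0.01, -1.0, 0.0], [-1.0, -0.01, -0.1], [0.1, 0.0, -1.0]]
housing [ 0.48  -0.294  0.045]
cap [0.444 0.305 0.02 ]
spanner [ 0.461 -0.278  0.06 ]
rest [ 0.644 -0.029  0.03 ]
rack [ 0.452 -0.002  0.06 ]
jar [0.684 0.292 0.05 ]
oiler [ 0.523 -0.452  0.05 ]
tape [ 0.68  -0.269  0.02 ]
```

View pics/top0c.png

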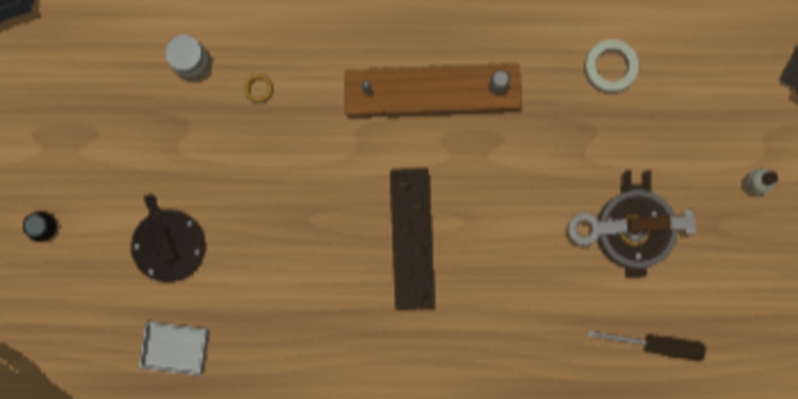

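The top view shows the housing at crop (637,230) with its fork facing +x. The spanner lies across it with its eye at (583,229), towards +y. The thin post is at (368,88), the rack at (412,238), and the cap at (168,245) with its tab towards (152,202). Next I'll go over the cap and then the housing for wrist views.

```bash
cat >> h.py <<'E'
def go(x,y,z,ang=None):
    o=telemetry.get_obs(); Rm=R.from_quat(o["tool_rot"]).as_matrix()
    a=np.degrees(np.arctan2(Rm[1,0],Rm[0,0]))
    roll=0 if ang is None else (a-ang+180)%360-180
    print("t",round(float(o["time"]),2),"pos",np.round(o["position"],4),"ang",round(a,2),"-> mm",np.round(Rm.T@(np.array([x,y,z])-o["position"])*1000,1),"roll",round(roll,2), "q6",round(np.degrees(o["q"][5]),1),"F",np.round(o["ft_force"],1))
E
python3 - <<'E'
from h import *
go(.444,.30,.25)
E
```

```text
t 1.7 pos [0.2621 0.5674 0.2415] ang 155.2 -> mm [-277.3 -166.4   -8.4] roll 0 q6 -10.2 F [-0.5  0.2  0. ]
```

```bash
python3 -m creep '[{"translation":[-35,-21,-1],"roll":0,"gripper":87},{"translation":[-70,-42,-2],"roll":0,"gripper":87},{"translation":[-105,-63,-3],"roll":0,"gripper":87},{"translation":[-140,-84,-4],"roll":0,"gripper":87},{"translation":[-175,-105,-5],"roll":0,"gripper":87}]' >/dev/null
python3 -m creep '[{"translation":[-35,-21,-1],"roll":0,"gripper":87},{"translation":[-70,-42,-2],"roll":0,"gripper":87},{"translation":[-102,-61,-3],"roll":0,"gripper":87},{"translation":[-102,-61,-3],"roll":0,"gripper":87},{"translation":[-102,-61,-3],"roll":0,"gripper":87}]'
python3 - <<'E'
from h import *
c=cam("wrist"); im=viewer.camera("wrist"); cv2.imwrite("pics/wcap.png",im); np.savez("wcap.npz",K=c[0],R=c[1],t=c[2])
for th in ["cap","cap_tab"]: print([(x["bbox"],x["p"]) for x in viewer.recognise("wrist",th)][:2])
go(.46,-.275,.25,90)
E
```

```text
time: 2.53
position: [0.4454, 0.2989, 0.2497]
tool_rot: [0.217, 0.976, 0.0, 0.0]
ft_force: [-0.3, -0.1, -1.0]
grip_width: 0.0869
grip_force: 0.0
[([248.9, 129.1, 87.9, 82.6], 0.74)]
[([247.0, 125.1, 89.1, 88.6], 0.67)]
t 2.68 pos [0.4432 0.3012 0.2495] ang 155.26 -> mm [-256.5 -516.3   -0.7] roll 65.26 q6 -43.0 F [-1.   0.3  0.2]
```

View pics/wcap.png

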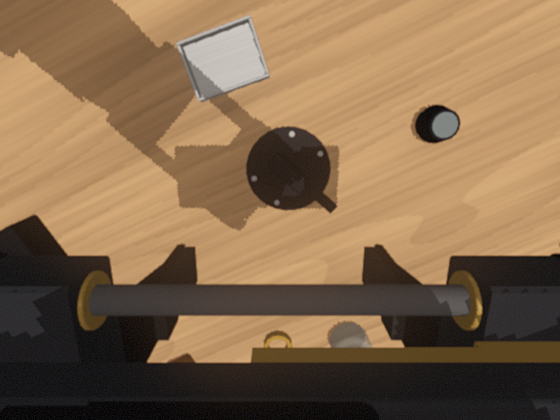

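```bash
C='x'; python3 -m creep '[{"translation":[-17,-34.4,0],"roll":0,"gripper":87},{"translation":[-34,-68.8,0],"roll":0,"gripper":87},{"translation":[-51,-103.2,0],"roll":0,"gripper":87},{"translation":[-68,-137.6,0],"roll":0,"gripper":87},{"translation":[-85,-172,0],"roll":0,"gripper":87}]' >/dev/null
python3 -m creep '[{"translation":[-17,-34.4,0],"roll":0,"gripper":87},{"translation":[-34,-68.8,0],"roll":0,"gripper":87},{"translation":[-51,-103.2,0],"roll":0,"gripper":87},{"translation":[-68,-137.6,0],"roll":0,"gripper":87},{"translation":[-85,-172,0],"roll":0,"gripper":87}]' >/dev/null
python3 -m creep '[{"translation":[-17,-34.4,0],"roll":6.5,"gripper":87},{"translation":[-34,-68.8,0],"roll":13,"gripper":87},{"translation":[-51,-103.2,0],"roll":19.5,"gripper":87},{"translation":[-68,-137.6,0],"roll":26,"gripper":87},{"translation":[-85,-172,0],"roll":32.5,"gripper":87}]' >/dev/null
python3 -m creep '[{"translation":[0,0,0],"roll":7,"gripper":87},{"translation":[0,0,0],"roll":14,"gripper":87},{"translation":[0,0,0],"roll":21,"gripper":87},{"translation":[0,0,0],"roll":28,"gripper":87},{"translation":[0,0,0],"roll":32.7,"gripper":87}]'
python3 - <<'E'
from h import *
d=np.load("wcap.npz"); c=(d["K"],d["R"],d["t"])
a=ray(c,(288.5,168.5),.013); b=ray(c,(333,207),.010); print("cap",a.round(4),"tab",b.round(4),np.hypot(*(b-a)[:2]),np.degrees(np.arctan2(*(b-a)[1::-1])))
c=cam("wrist"); im=viewer.camera("wrist"); cv2.imwrite("pics/wsp.png",im); np.savez("wsp.npz",K=c[0],R=c[1],t=c[2])
for th in ["spanner","housing","eye"]: print([(x["bbox"],x["p"]) for x in viewer.recognise("wrist",th)][:2])
go(.46,-.275,.25,90)
E
```

```text
time: 4.35
position: [0.4598, -0.2732, 0.2494]
tool_rot: [0.708, 0.706, 0.0, -0.0]
ft_force: [-0.5, 1.1, 0.1]
grip_width: 0.087
grip_force: 0.0
cap [0.4349 0.3154 0.013 ] tab [0.4988 0.3438 0.01  ] 0.06994397110680795 23.900054452277942
[([265.2, 120.6, 45.4, 146.6], 0.6)]
[([234.0, 158.9, 121.2, 90.6], 0.92)]
[([264.2, 118.2, 40.6, 150.6], 0.8), ([429.1, 0.0, 92.5, 64.8], 0.27)]
t 4.55 pos [ 0.4596 -0.2737  0.2495] ang 90.26 -> mm [-1.3  0.4 -0.5] roll 0.26 q6 -43.0 F [-0.4 -0.7  0.5]
```

View pics/wsp.png

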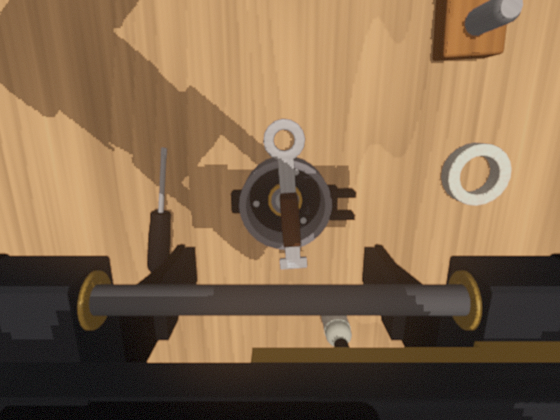

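Run:
```python
from h import *
im=cv2.imread("pics/wsp.png")[110:275,220:365]
cv2.imwrite("pics/wspc.png",cv2.resize(im,None,fx=3.6,fy=3.6,interpolation=cv2.INTER_CUBIC))
```

```text
(no output)
```

View pics/wspc.png

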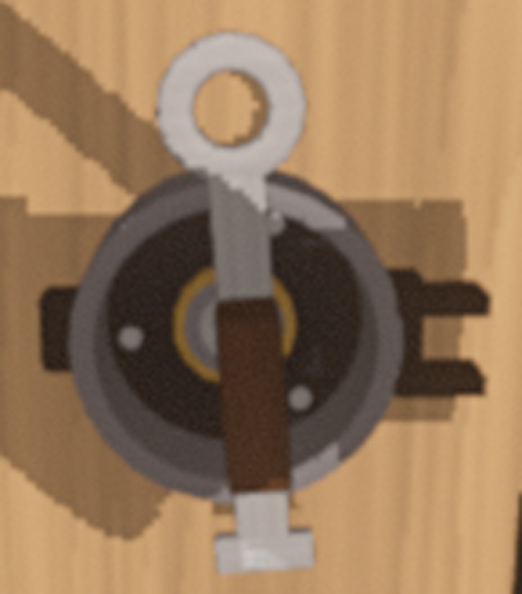

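Run:
```python
from h import *
d=np.load("wsp.npz"); c=(d["K"],d["R"],d["t"])
f=lambda u,v,z: ray(c,(220+(u+.5)/3.6-.5,110+(v+.5)/3.6-.5),z)
e=f(231.5,107,.051); x=f(265,550,.051); print("eye",e.round(4),"cross",x.round(4)); v=(e-x)[:2]; print(np.hypot(*v)*1e3, np.degrees(np.arctan2(v[1],v[0])))
u=v/np.hypot(*v); print("origin",(e[:2]-.078*u).round(4), "x-check",(x[:2]+.062*u).round(4))
print("ring dia",np.hypot(*(f(157,107,.051)-f(306,107,.051)))*1e3)
print("block top corners",*[f(*p,.080).round(4) for p in [(220,299),(279,299),(231,492),(289,488)]])
h=f(237.5,335,.045); print("housing",h.round(4), np.hypot(*(f(70,335,.045)-f(405,335,.045)))*1e3)
p=[f(488,299,.045),f(483,378,.045)]; m=(p[0]+p[1])/2; print(p,np.hypot(*(p[0]-p[1])[:2]),(m-h)[:2],np.degrees(np.arctan2(*(m-h)[1::-1])))
```

```text
eye [ 0.4632 -0.2223  0.051 ] cross [ 0.4736 -0.3551  0.051 ]
133.23807944769396 94.51221992451322
origin [ 0.4693 -0.3001] x-check [ 0.4688 -0.2933]Traceback (most recent call last):
  File "<stdin>", line 6, in <module>
TypeError: return arrays must be of ArrayType
```

Run:
```python
from h import *
N=lambda v: float(np.linalg.norm(v))
d=np.load("wsp.npz"); c=(d["K"],d["R"],d["t"])
f=lambda u,v,z: ray(c,(220+(u+.5)/3.6-.5,110+(v+.5)/3.6-.5),z)
print("ring dia",N(f(157,107,.051)-f(306,107,.051))*1e3)
P=[f(*p,.080) for p in [(220,299),(279,299),(231,492),(289,488)]]
print("block top",*[p.round(4) for p in P],"mid",np.mean(P,0).round(4))
h=f(237.5,335,.045); print("housing",h.round(4), N(f(70,335,.045)-f(405,335,.045))*1e3)
p=[f(488,299,.045),f(483,378,.045)]; m=(p[0]+p[1])/2; print("fork",m,N(p[0]-p[1]),N(m-h),np.degrees(np.arctan2(*(m-h)[1::-1])))
for n,z in (("scene",.051),("top",.051)):
  k=cam(n); print(n,proj(k,[[.4632,-.2223,z],[.4736,-.3551,z],[.435,.3154,.013],[.64,.056,.08]]).round(1).tolist())
```

```text
ring dia 41.02321133037995
block top [ 0.4599 -0.2698  0.08  ] [ 0.4754 -0.2698  0.08  ] [ 0.4629 -0.3243  0.08  ] [ 0.4788 -0.3231  0.08  ] mid [ 0.4692 -0.2967  0.08  ]
housing [ 0.4651 -0.2888  0.045 ] 98.86486900020134
fork [ 0.53835933 -0.29011157  0.045     ] 0.024144532096034337 0.0732469722538778 -1.0172359002780325
scene [[195.0, 221.8], [152.7, 232.1], [347.3, 196.4], [298.8, 227.1]]
top [[355.1, 215.2], [400.9, 212.3], [171.8, 223.1], [259.6, 151.7]]
```

```bash
python3 -m creep '[{"translation":[-8,3,30],"roll":-2,"gripper":87},{"translation":[-16,6,60],"roll":-4.2,"gripper":70},{"translation":[-25,9.5,95],"roll":-4.2,"gripper":60},{"translation":[-25,9.5,130],"roll":-4.2,"gripper":60},{"translation":[-25,9.5,150],"roll":-4.2,"gripper":60}]'
python3 - <<'E'
from h import *
go(.4692,-.2985,.072,94.5)
c=cam("wrist"); im=viewer.camera("wrist"); cv2.imwrite("pics/wsp2.png",im)
E
```

```text
time: 4.97
position: [0.4678, -0.2988, 0.0964]
tool_rot: [0.68, 0.733, 0.0, -0.002]
ft_force: [-0.2, 0.4, 0.2]
grip_width: 0.0681
grip_force: 0.0
t 4.97 pos [ 0.4678 -0.2988  0.0964] ang 94.34 -> mm [ 0.1  1.4 24.4] roll -0.16 q6 -48.4 F [-0.2  0.4  0.2]
```

View pics/wsp2.png

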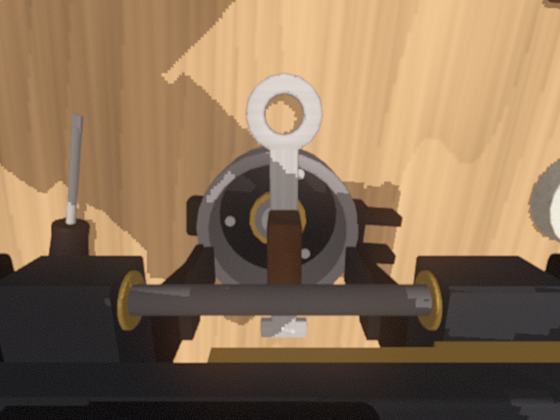

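The spanner runs vertically at column 284, between the fingers, with its eye at (284,115). It's aligned, so I'll descend and grip.

```bash
python3 -m creep '[{"translation":[0,0.7,8],"roll":0,"gripper":60},{"translation":[0,0.7,16],"roll":0,"gripper":60},{"translation":[0,0.7,22],"roll":0,"gripper":60},{"translation":[0,0.7,22],"roll":0,"gripper":60},{"translation":[0,0.7,22],"roll":0,"gripper":40}]' 40
python3 -m creep '[{"translation":[0,0,0],"roll":0,"gripper":20},{"translation":[0,0,0],"roll":0,"gripper":5},{"translation":[0,0,0],"roll":0,"gripper":5},{"translation":[0,0,0],"roll":0,"gripper":5},{"translation":[0,0,0],"roll":0,"gripper":5}]' 45
python3 -m creep '[{"translation":[0,0,0],"roll":0,"gripper":5},{"translation":[0,0,0],"roll":0,"gripper":5},{"translation":[0,0,0],"roll":0,"gripper":5}]' 45
```

```text
time: 5.43
position: [0.4697, -0.3001, 0.0783]
tool_rot: [0.681, 0.733, -0.0, 0.001]
ft_force: [-1.5, -0.2, 0.2]
grip_width: 0.0579
grip_force: 0.0
time: 5.85
position: [0.4693, -0.3, 0.0779]
tool_rot: [0.681, 0.733, -0.0, 0.0]
ft_force: [-0.5, -0.2, -0.2]
grip_width: 0.0277
grip_force: 0.0
time: 6.1
position: [0.4693, -0.2999, 0.0777]
tool_rot: [0.681, 0.733, 0.0, 0.0]
ft_force: [-0.1, 0.6, 1.3]
grip_width: 0.0174
grip_force: 45.0
```

```bash
python3 -m creep '[{"translation":[0,0,-8],"roll":0,"gripper":5},{"translation":[0,0,-22],"roll":0,"gripper":5},{"translation":[0,0,-42],"roll":0,"gripper":5},{"translation":[0,0,-60],"roll":0,"gripper":5},{"translation":[0,0,-70],"roll":0,"gripper":5}]' 45
python3 -m creep '[{"translation":[10,6,0],"roll":0,"gripper":5},{"translation":[34,20,0],"roll":0,"gripper":5},{"translation":[64,38,0],"roll":0,"gripper":5},{"translation":[94,56,0],"roll":0,"gripper":5},{"translation":[124,75,0],"roll":0,"gripper":5}]' >/dev/null
python3 -m creep '[{"translation":[30,23,0],"roll":0,"gripper":5},{"translation":[60,50,0],"roll":0,"gripper":5},{"translation":[90,75,0],"roll":0,"gripper":5},{"translation":[110,90,0],"roll":0,"gripper":5},{"translation":[110,90,0],"roll":0,"gripper":5}]'
python3 - <<'E'
from h import *
go(.64,-.03,.15,94)
c=cam("wrist"); im=viewer.camera("wrist"); cv2.imwrite("pics/wr.png",im);np.savez("wr.npz",K=c[0],R=c[1],t=c[2])
im=viewer.camera("top"); cv2.imwrite("pics/topr.png",im)
a=im[125:180,235:345]; im=viewer.camera("scene"); cv2.imwrite("pics/scr.png",im)
E
```

```text
time: 6.52
position: [0.4697, -0.3003, 0.1496]
tool_rot: [0.681, 0.733, -0.0, 0.001]
ft_force: [0.7, -0.6, -0.8]
grip_width: 0.0178
grip_force: 45.0
time: 7.35
position: [0.6186, -0.0485, 0.1465]
tool_rot: [0.679, 0.734, 0.001, -0.0]
ft_force: [0.3, -0.1, -1.5]
grip_width: 0.0173
grip_force: 45.0
t 7.35 pos [ 0.6186 -0.0485  0.1465] ang 94.5 -> mm [16.8 22.8 -3.5] roll 0.5 q6 -19.5 F [ 0.3 -0.1 -1.5]
```

View pics/wr.png

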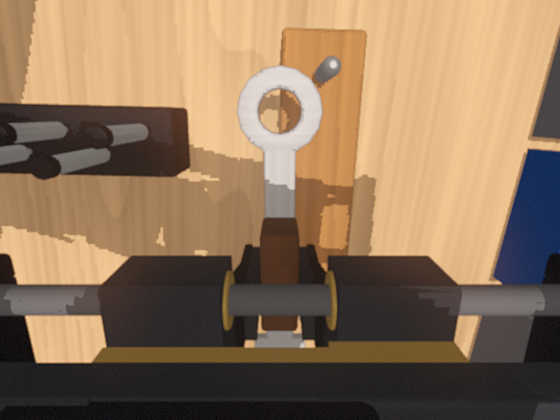

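Run:
```python
from h import *
im=cv2.imread("pics/wr.png")[20:160,225:385]
cv2.imwrite("pics/wrc.png",cv2.resize(im,None,fx=4,fy=4,interpolation=cv2.INTER_CUBIC))
```

```text
(no output)
```

View pics/wrc.png

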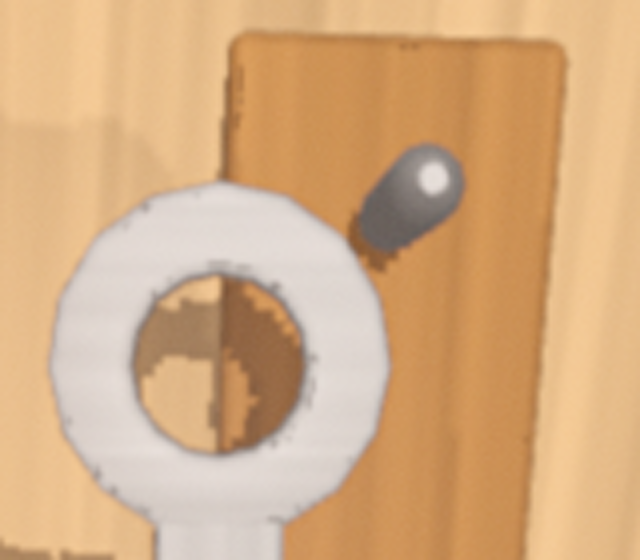

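Run:
```python
from h import *
d=np.load("wr.npz"); c=(d["K"],d["R"],d["t"])
f=lambda u,v,z: ray(c,(225+(u+.5)/4-.5,20+(v+.5)/4-.5),z)
N=np.linalg.norm
z=.1198
e=f(219.5,362,z); print("eye",e.round(4),"dia",N(f(50,362,z)-f(389,362,z)),"hole",N(f(133,362,z)-f(305,362,z)))
o=telemetry.get_obs(); print("eye in tool",(R.from_quat(o["tool_rot"]).as_matrix().T@(e-o["position"])).round(4))
p=f(434,178,.080); print("tip",p.round(4)); print("foot",f(376,236,.030).round(4))
L=[f(232,50,.03),f(224,180,.03)]; Rr=[f(563,60,.03),f(526,550,.03)]
print([a.round(4) for a in L+Rr], np.degrees(np.arctan2(*(Rr[0]-Rr[1])[1::-1])))
top=[f(240,34,.03),f(555,44,.03)]; print("end mid",((top[0]+top[1])/2).round(4),N(top[0]-top[1]))
```

```text
eye [0.6114 0.0287 0.1198] dia 0.0408380452054616 hole 0.020720182365783994
eye in tool [0.0821 0.0022 0.0266]
tip [0.6401 0.0567 0.08  ]
foot [0.6378 0.0534 0.03  ]
[array([0.6095, 0.0814, 0.03  ]), array([0.6098, 0.0605, 0.03  ]), array([0.667 , 0.0844, 0.03  ]), array([ 6.726e-01, -2.000e-04,  3.000e-02])] 93.77284573718833
end mid [0.638  0.0854 0.03  ] 0.05466239511229764
```

```bash
python3 -m creep '[{"translation":[8,10,0],"roll":0,"gripper":5},{"translation":[17,21,5],"roll":0,"gripper":5},{"translation":[25.5,30.8,15],"roll":0,"gripper":5},{"translation":[25.5,30.8,24],"roll":0,"gripper":5},{"translation":[25.5,30.8,26],"roll":0,"gripper":5}]' >/dev/null
python3 -m creep '[{"translation":[0,0,0],"roll":0,"gripper":5},{"translation":[0,0,0],"roll":0,"gripper":5}]'
python3 - <<'E'
from h import *
c=cam("wrist"); im=viewer.camera("wrist"); cv2.imwrite("pics/wr2.png",im);np.savez("wr2.npz",K=c[0],R=c[1],t=c[2])
s=viewer.camera("scene")
cs=cam("scene"); P=proj(cs,[[.64,.056,.08]])[0]; print(P)
a=cv2.resize(im[40:160,215:345],None,fx=3,fy=3,interpolation=cv2.INTER_CUBIC)
u,v=int(P[0]),int(P[1]); b=cv2.resize(s[v-20:v+25,u-30:u+20],None,fx=8,fy=8,interpolation=cv2.INTER_CUBIC)
print(a.shape,b.shape); cv2.imwrite("pics/wr2c.png",np.hstack([a,b])) if a.shape[0]==b.shape[0] else cv2.imwrite("pics/wr2c.png",np.hstack([a,b[:360]]))
E
```

```text
time: 8.08
position: [0.6447, -0.0269, 0.1207]
tool_rot: [0.681, 0.732, -0.001, -0.001]
ft_force: [0.1, 0.3, -0.2]
grip_width: 0.0176
grip_force: 45.0
[298.75775295 227.10695229]
(360, 390, 3) (360, 400, 3)
```

View pics/wr2c.png

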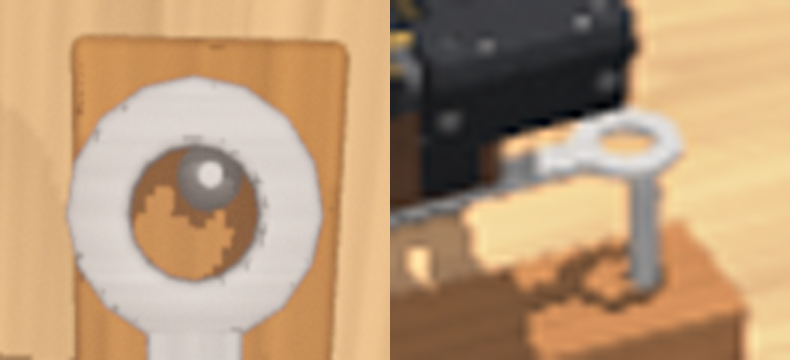

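Run:
```python
from h import *
d=np.load("wr2.npz"); c=(d["K"],d["R"],d["t"])
f=lambda u,v,z: ray(c,(215+(u+.5)/3-.5,40+(v+.5)/3-.5),z)
o=telemetry.get_obs(); Rm=R.from_quat(o["tool_rot"]).as_matrix(); print(o["position"].round(4))
for dz in (0,-.004):
  e=f(194.5,212,o["position"][2]-.0267+dz); p=f(210,175,.08); g=f(206,183,.075)
  print("eye",e.round(4),"tip",p.round(4),"delta tool mm",(Rm.T@(p-e)*1e3).round(1))
```

```text
[ 0.6453 -0.0271  0.1217]
eye [0.6379 0.0502 0.095 ] tip [0.6401 0.0566 0.08  ] delta tool mm [ 6.2  2.6 15. ]
eye [0.6379 0.0502 0.091 ] tip [0.6401 0.0566 0.08  ] delta tool mm [ 6.2  2.6 11. ]
```

```bash
python3 -m creep '[{"translation":[3,1.3,0],"roll":0,"gripper":5},{"translation":[6,2.5,0],"roll":0,"gripper":5},{"translation":[6,2.5,0],"roll":0,"gripper":5},{"translation":[6,2.5,10],"roll":0,"gripper":5},{"translation":[6,2.5,20],"roll":0,"gripper":5}]'
python3 -m creep '[{"translation":[0,0,0],"roll":0,"gripper":5},{"translation":[0,0,0],"roll":0,"gripper":5}]'
python3 - <<'E'
from h import *
c=cam("wrist"); im=viewer.camera("wrist"); cv2.imwrite("pics/wr3.png",im);np.savez("wr3.npz",K=c[0],R=c[1],t=c[2])
s=viewer.camera("scene")
a=cv2.resize(im[40:160,215:345],None,fx=3,fy=3,interpolation=cv2.INTER_CUBIC)
b=cv2.resize(s[205:250,265:315],None,fx=8,fy=8,interpolation=cv2.INTER_CUBIC)
cv2.imwrite("pics/wr3c.png",np.hstack([a,b]))
E
```

```text
time: 8.6
position: [0.6481, -0.0205, 0.1017]
tool_rot: [0.681, 0.733, 0.001, 0.001]
ft_force: [-1.1, 0.3, -1.9]
grip_width: 0.0179
grip_force: 45.0
time: 8.77
position: [0.6464, -0.0203, 0.1]
tool_rot: [0.681, 0.733, -0.001, -0.001]
ft_force: [-0.3, 0.2, -1.2]
grip_width: 0.0176
grip_force: 45.0
```

View pics/wr3c.png

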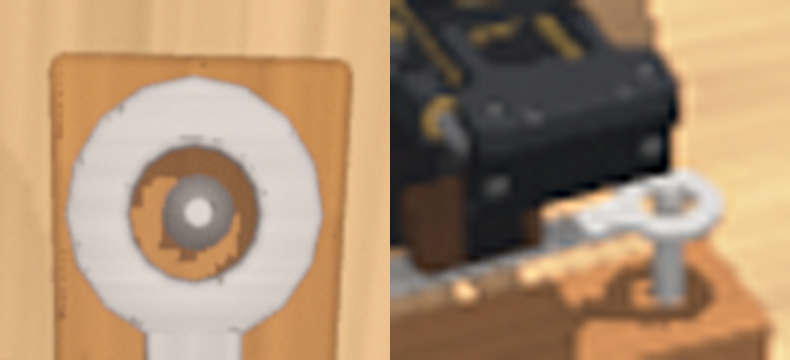

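The eye is threaded on the post: tip at (198,212), hole centre at (194,212). The scene crop confirms it. I'll lower the spanner onto the block.

```bash
python3 -m creep '[{"translation":[0,0.5,9],"roll":0,"gripper":5},{"translation":[0,1,18],"roll":0,"gripper":5},{"translation":[0,1,26],"roll":0,"gripper":5},{"translation":[0,1,32],"roll":0,"gripper":5},{"translation":[0,1,35],"roll":0,"gripper":5}]'
python3 -m creep '[{"translation":[0,0,0],"roll":0,"gripper":5},{"translation":[0,0,1],"roll":0,"gripper":5},{"translation":[0,0,1.5],"roll":0,"gripper":5}]'
```

```text
time: 9.28
position: [0.6475, -0.0203, 0.0648]
tool_rot: [0.681, 0.733, -0.001, -0.001]
ft_force: [-0.4, 0.7, -1.4]
grip_width: 0.0176
grip_force: 45.0
time: 9.53
position: [0.6488, -0.0205, 0.0652]
tool_rot: [0.681, 0.733, 0.0, 0.0]
ft_force: [0.5, 0.3, -0.6]
grip_width: 0.0178
grip_force: 45.0
```

```bash
python3 -m creep '[{"translation":[0,0,1],"roll":0,"gripper":5},{"translation":[0,0,1.5],"roll":0,"gripper":5},{"translation":[0,0,1.5],"roll":0,"gripper":5}]'
python3 -m creep '[{"translation":[0,0,0.5],"roll":0,"gripper":5},{"translation":[0,0,1],"roll":0,"gripper":5},{"translation":[0,0,1],"roll":0,"gripper":5}]'
```

```text
time: 9.78
position: [0.6486, -0.0204, 0.0638]
tool_rot: [0.681, 0.733, 0.0, 0.0]
ft_force: [0.4, -0.9, -1.3]
grip_width: 0.0174
grip_force: 45.0
time: 10.03
position: [0.6486, -0.0205, 0.0627]
tool_rot: [0.681, 0.733, 0.0, 0.0]
ft_force: [-0.2, 0.4, -0.4]
grip_width: 0.0176
grip_force: 45.0
```

```bash
python3 -m creep '[{"translation":[0,0,0.7],"roll":0,"gripper":5},{"translation":[0,0,1.2],"roll":0,"gripper":5},{"translation":[0,0,1.2],"roll":0,"gripper":5}]'
python3 - <<'E'
from h import *
for i in range(3): go(0,0,0); viewer.camera("top")
E
```

```text
time: 10.28
position: [0.6487, -0.0204, 0.0627]
tool_rot: [0.681, 0.733, 0.0, 0.0]
ft_force: [-1.5, -0.0, 7.2]
grip_width: 0.0177
grip_force: 45.0
t 10.28 pos [ 0.6487 -0.0204  0.0627] ang 94.21 -> mm [  68.  -645.5   62.4] roll 0 q6 -15.9 F [-1.5 -0.   7.2]
t 10.33 pos [ 0.6487 -0.0205  0.0627] ang 94.21 -> mm [  68.  -645.4   62.4] roll 0 q6 -15.9 F [-1.4 -0.1  5.8]
t 10.38 pos [ 0.6487 -0.0204  0.0627] ang 94.21 -> mm [  68.  -645.4   62.4] roll 0 q6 -15.9 F [-2.   0.1  6.6]
```

```bash
python3 -m creep '[{"translation":[0,0,-1],"roll":0,"gripper":30},{"translation":[0,0,-1],"roll":0,"gripper":40},{"translation":[0,0,-1],"roll":0,"gripper":50},{"translation":[0,0,-1],"roll":0,"gripper":50},{"translation":[0,0,-1],"roll":0,"gripper":50}]'
python3 -m creep '[{"translation":[0,0,-15],"roll":0,"gripper":50},{"translation":[0,0,-40],"roll":0,"gripper":50},{"translation":[0,0,-80],"roll":0,"gripper":60},{"translation":[0,0,-120],"roll":0,"gripper":87},{"translation":[0,0,-150],"roll":0,"gripper":87}]'
python3 - <<'E'
from h import *
im=viewer.camera("wrist"); cv2.imwrite("pics/after.png",im)
print([(np.round(x["bbox"]).tolist(),x["p"]) for x in viewer.recognise("wrist","spanner")][:2])
c=cam("wrist"); print(proj(c,[[.640,.0566,.036],[.640,.0566,.08],[.652,-.082,.036],[.646,-.021,.065]]).round(0).tolist())
go(.43,.30,.25,203.9)
E
```

```text
time: 10.85
position: [0.6485, -0.0205, 0.0621]
tool_rot: [0.681, 0.733, -0.0, -0.0]
ft_force: [0.5, 0.4, 0.0]
grip_width: 0.043
grip_force: 0.0
time: 11.27
position: [0.6493, -0.0206, 0.2152]
tool_rot: [0.681, 0.733, 0.001, 0.001]
ft_force: [1.4, -0.5, 0.4]
grip_width: 0.0628
grip_force: 0.0
[([256.0, 88.0, 47.0, 166.0], 0.97)]
[[271.0, 110.0], [270.0, 109.0], [273.0, 249.0], [271.0, 199.0]]
t 11.37 pos [ 0.6525 -0.0211  0.2191] ang 94.21 -> mm [ 336.4 -197.9  -34.7] roll -109.69 q6 -15.9 F [ 0.2 -0.7 -0.5]
```

```bash
python3 -m creep '[{"translation":[33,-19.5,-7],"roll":0,"gripper":87},{"translation":[66,-39,-14],"roll":0,"gripper":87},{"translation":[99,-58.5,-21],"roll":0,"gripper":87},{"translation":[132,-78,-28],"roll":0,"gripper":87},{"translation":[165,-97.5,-33],"roll":0,"gripper":87}]' >/dev/null
python3 -m creep '[{"translation":[33,-19.5,0],"roll":7,"gripper":87},{"translation":[66,-39,0],"roll":14,"gripper":87},{"translation":[99,-58.5,0],"roll":21,"gripper":87},{"translation":[132,-78,0],"roll":28,"gripper":87},{"translation":[170,-100,0],"roll":35,"gripper":87}]' >/dev/null
python3 -m creep '[{"translation":[0,0,0],"roll":7,"gripper":87},{"translation":[0,0,0],"roll":14,"gripper":87},{"translation":[0,0,0],"roll":21,"gripper":87},{"translation":[0,0,0],"roll":28,"gripper":87},{"translation":[0,0,0],"roll":35,"gripper":87}]' 
python3 -m creep '[{"translation":[0,0,0],"roll":0,"gripper":87},{"translation":[0,0,0],"roll":0,"gripper":87},{"translation":[0,0,0],"roll":0,"gripper":87}]' >/dev/null
python3 - <<'E'
from h import *
c=cam("wrist"); im=viewer.camera("wrist"); cv2.imwrite("pics/wcap2.png",im); np.savez("wcap2.npz",K=c[0],R=c[1],t=c[2])
print([(np.round(x["bbox"]).tolist(),x["p"]) for x in viewer.recognise("wrist","cap")][:2])
print(proj(c,[[.4349,.3154,.013],[.4988,.3438,.01]]).round(1).tolist())
# dark mask of the cap
g=im.max(2); m=(g<60).astype(np.uint8); m[255:]=0
n,l,s,ce=cv2.connectedComponentsWithStats(m)
for i in range(1,n):
    if s[i,4]>300: print(s[i].tolist(),ce[i].round(1).tolist())
go(.4349,.3154,.10,23.9)
E
```

```text
time: 12.62
position: [0.4319, 0.2912, 0.2444]
tool_rot: [0.976, 0.219, -0.001, 0.0]
ft_force: [0.1, 0.1, -0.7]
grip_width: 0.0872
grip_force: 0.0
[([222.0, 104.0, 84.0, 106.0], 0.65), ([427.0, 8.0, 47.0, 45.0], 0.42)]
[[261.5, 170.0], [262.8, 104.5]]
[116, 62, 32, 40, 549] [135.1, 82.0]
[222, 140, 83, 70, 3782] [265.3, 177.7]
[488, 200, 72, 55, 2731] [528.9, 232.1]
t 12.97 pos [0.4326 0.2911 0.2451] ang 25.7 -> mm [ 12.7 -20.9 145.1] roll 1.8 q6 85.9 F [ 0.2 -0.1  0.6]
```

Run:
```python
from h import *
d=np.load("wcap2.npz"); c=(d["K"],d["R"],d["t"])
im=cv2.imread("pics/wcap2.png"); g=im[:,:,2].astype(int)
print(g[100:216:6,263].tolist())
for v in list(range(104,128,3))+list(range(130,212,8)):
    r=g[v,205:325]; k=np.where(r<95)[0]; print(v,(k.min()+205,k.max()+205,len(k)) if len(k) else None, end="; ")
m=((g<95)*255).astype(np.uint8); M=np.zeros_like(m); M[98:216,210:320]=m[98:216,210:320]
M=cv2.morphologyEx(M,cv2.MORPH_OPEN,cv2.getStructuringElement(2,(31,31)))
M=cv2.morphologyEx(M,cv2.MORPH_CLOSE,np.ones((25,25)))
ct=max(cv2.findContours(M,0,1)[0],key=len); el=cv2.fitEllipse(ct); print("\nellipse",el)
a=ray(c,el[0],.013); print("cap",a.round(4))
```

```text
[190, 68, 67, 67, 67, 66, 66, 63, 58, 55, 55, 56, 52, 41, 42, 38, 40, 45, 44, 128]
104 (np.int64(260), np.int64(269), 10); 107 (np.int64(260), np.int64(269), 10); 110 (np.int64(260), np.int64(269), 10); 113 (np.int64(260), np.int64(269), 10); 116 (np.int64(260), np.int64(269), 10); 119 (np.int64(260), np.int64(269), 10); 122 (np.int64(260), np.int64(269), 10); 125 (np.int64(260), np.int64(269), 10); 130 (np.int64(246), np.int64(280), 35); 138 (np.int64(234), np.int64(292), 59); 146 (np.int64(228), np.int64(298), 71); 154 (np.int64(224), np.int64(302), 73); 162 (np.int64(222), np.int64(304), 83); 170 (np.int64(221), np.int64(305), 85); 178 (np.int64(222), np.int64(304), 83); 186 (np.int64(225), np.int64(301), 77); 194 (np.int64(230), np.int64(297), 68); 202 (np.int64(238), np.int64(289), 52); 210 (np.int64(257), np.int64(270), 14); 
ellipse ((263.1064453125, 168.1285400390625), (76.13665008544922, 83.31256866455078), 0.11080090701580048)
cap [0.4376 0.3147 0.013 ]
```

Run:
```python
from h import *
d=np.load("wcap2.npz"); c=(d["K"],d["R"],d["t"])
a=ray(c,(263,169),.013); t1=ray(c,(264.5,103),.013); t2=ray(c,(264.5,122),.013)
for t in (t1,t2): print(a.round(4),t.round(4),np.linalg.norm(t-a),np.degrees(np.arctan2(*(t-a)[1::-1])))
print(np.linalg.norm(ray(c,(220.5,170),.013)-ray(c,(305.5,170),.013)))
w=np.degrees(np.arctan2(*(t1-a)[1::-1])); go(*a[:2],.10,w); go(*a[:2],.037,w)
```

```text
[0.4366 0.3144 0.013 ] [0.5009 0.3427 0.013 ] 0.07023550062663214 23.735419189847324
[0.4366 0.3144 0.013 ] [0.4833 0.3344 0.013 ] 0.0507931989073496 23.212967587361927
0.09486040751279821
t 12.97 pos [0.4326 0.2911 0.2451] ang 25.7 -> mm [ 13.8 -19.2 145.1] roll 1.96 q6 85.9 F [ 0.2 -0.1  0.6]
t 12.97 pos [0.4326 0.2911 0.2451] ang 25.7 -> mm [ 13.9 -19.2 208.1] roll 1.96 q6 85.9 F [ 0.2 -0.1  0.6]
```

```bash
python3 -m creep '[{"translation":[5,-7,30],"roll":1,"gripper":60},{"translation":[10,-14,65],"roll":2,"gripper":60},{"translation":[13.7,-19.4,100],"roll":2,"gripper":60},{"translation":[13.7,-19.4,135],"roll":2,"gripper":60},{"translation":[13.7,-19.4,160],"roll":2,"gripper":60}]' >/dev/null
python3 -m creep '[{"translation":[0,0,15],"roll":0,"gripper":60},{"translation":[0,0,30],"roll":0,"gripper":60},{"translation":[0,0,40],"roll":0,"gripper":60},{"translation":[0,0,44],"roll":0,"gripper":60},{"translation":[0,0,44],"roll":0,"gripper":60}]'
python3 - <<'E'
from h import *
for i in range(2): go(.4362,.315,.037,23.6); viewer.camera("wrist")
E
```

```text
time: 13.8
position: [0.4364, 0.3144, 0.0406]
tool_rot: [0.979, 0.205, -0.001, 0.0]
ft_force: [-0.2, -0.1, 0.5]
grip_width: 0.0601
grip_force: 0.0
t 13.8 pos [0.4364 0.3144 0.0406] ang 23.63 -> mm [ 0.1 -0.6  3.6] roll 0.03 q6 90.2 F [-0.2 -0.1  0.5]
t 13.85 pos [0.4368 0.3147 0.0414] ang 23.63 -> mm [-0.4 -0.6  4.4] roll 0.03 q6 90.2 F [ 1.5  0.3 -0.6]
```

```bash
python3 -m creep '[{"translation":[-0.2,-0.6,4.5],"roll":0,"gripper":50},{"translation":[-0.2,-0.6,4.5],"roll":0,"gripper":30},{"translation":[-0.2,-0.6,4.5],"roll":0,"gripper":5},{"translation":[-0.2,-0.6,4.5],"roll":0,"gripper":5},{"translation":[-0.2,-0.6,4.5],"roll":0,"gripper":5}]' 50
python3 -m creep '[{"translation":[0,0,0],"roll":0,"gripper":5},{"translation":[0,0,0],"roll":0,"gripper":5},{"translation":[0,0,0],"roll":0,"gripper":5},{"translation":[0,0,0],"roll":0,"gripper":5},{"translation":[0,0,0],"roll":0,"gripper":5}]' 50
python3 -m creep '[{"translation":[0,0,0],"roll":0,"gripper":5},{"translation":[0,0,0],"roll":0,"gripper":5}]' 50
```

```text
time: 14.32
position: [0.4364, 0.3152, 0.0372]
tool_rot: [0.979, 0.205, 0.0, -0.0]
ft_force: [-0.6, -0.8, -0.2]
grip_width: 0.0341
grip_force: 0.0
time: 14.73
position: [0.4363, 0.315, 0.037]
tool_rot: [0.979, 0.205, 0.0, 0.0]
ft_force: [0.7, -1.3, 2.2]
grip_width: 0.0178
grip_force: 50.0
time: 14.9
position: [0.4364, 0.315, 0.037]
tool_rot: [0.979, 0.205, 0.0, 0.0]
ft_force: [-0.2, -1.7, 2.4]
grip_width: 0.0177
grip_force: 50.0
```

```bash
python3 -m creep '[{"translation":[0,0,-4],"roll":0,"gripper":5},{"translation":[0,0,-14],"roll":0,"gripper":5},{"translation":[0,0,-32],"roll":0,"gripper":5},{"translation":[0,0,-56],"roll":0,"gripper":5},{"translation":[0,0,-82],"roll":0,"gripper":5}]'
python3 -m creep '[{"translation":[0,0,-28],"roll":0,"gripper":5},{"translation":[0,0,-56],"roll":0,"gripper":5},{"translation":[0,0,-82],"roll":0,"gripper":5},{"translation":[0,0,-102],"roll":0,"gripper":5},{"translation":[0,0,-110],"roll":0,"gripper":5}]'
python3 - <<'E'
from h import *
im=viewer.camera("wrist"); cv2.imwrite("pics/held.png",im)
go(.40,-.29,.227,-1)
E
```

```text
time: 15.32
position: [0.4351, 0.3148, 0.1193]
tool_rot: [0.979, 0.205, -0.001, 0.0]
ft_force: [0.5, 0.2, -1.4]
grip_width: 0.0175
grip_force: 50.0
time: 15.73
position: [0.4372, 0.3159, 0.2325]
tool_rot: [0.979, 0.205, 0.003, -0.001]
ft_force: [0.9, 0.5, -2.2]
grip_width: 0.0177
grip_force: 50.0
t 15.78 pos [0.4374 0.3159 0.2325] ang 23.62 -> mm [-277.1  540.2    3.5] roll 24.62 q6 90.3 F [ 1.1  0.3 -1.4]
```

```bash
python3 -m creep '[{"translation":[-3.6,7.1,0],"roll":0,"gripper":5},{"translation":[-10.9,21.4,0],"roll":0,"gripper":5},{"translation":[-21.8,42.8,0],"roll":0,"gripper":5},{"translation":[-35.4,69.5,0],"roll":0,"gripper":5},{"translation":[-50,98,0],"roll":0,"gripper":5}]'
python3 -m creep '[{"translation":[-15.4,30.3,0],"roll":0,"gripper":5},{"translation":[-30.9,60.6,0],"roll":0,"gripper":5},{"translation":[-46.3,90.9,0],"roll":0,"gripper":5},{"translation":[-61.7,121.2,0],"roll":0,"gripper":5},{"translation":[-77.2,151.5,0],"roll":0,"gripper":5}]'
python3 -m creep '[{"translation":[-15.4,30.3,0],"roll":0,"gripper":5},{"translation":[-30.9,60.6,0],"roll":0,"gripper":5},{"translation":[-46.3,90.9,0],"roll":0,"gripper":5},{"translation":[-61.7,121.2,0],"roll":0,"gripper":5},{"translation":[-77.2,151.5,0],"roll":0,"gripper":5}]'
python3 -m creep '[{"translation":[-15.4,30.3,0],"roll":0,"gripper":5},{"translation":[-30,58.8,0],"roll":0,"gripper":5},{"translation":[-42.7,83.8,0],"roll":0,"gripper":5},{"translation":[-51.8,101.6,0],"roll":0,"gripper":5},{"translation":[-57.2,112.3,0],"roll":0,"gripper":5}]' >/dev/null
python3 -m creep '[{"translation":[-4,8,0],"roll":5,"gripper":5},{"translation":[-9,18,0],"roll":10,"gripper":5},{"translation":[-13.6,26.7,0],"roll":15,"gripper":5},{"translation":[-13.6,26.7,0],"roll":20,"gripper":5},{"translation":[-13.6,26.7,0],"roll":24.6,"gripper":5}]' >/dev/null
python3 -m creep '[{"translation":[0,0,0],"roll":0,"gripper":5},{"translation":[0,0,0],"roll":0,"gripper":5},{"translation":[0,0,0],"roll":0,"gripper":5},{"translation":[0,0,0],"roll":0,"gripper":5},{"translation":[0,0,0],"roll":0,"gripper":5}]'
python3 - <<'E'
from h import *
c=cam("wrist"); im=viewer.camera("wrist"); cv2.imwrite("pics/wh.png",im); np.savez("wh.npz",K=c[0],R=c[1],t=c[2])
for th in ["housing","cap","fork"]: print(th,[(np.round(x["bbox"]).tolist(),x["p"]) for x in viewer.recognise("wrist",th)][:2])
t=viewer.camera("top"); cv2.imwrite("pics/toph.png",t)
go(.4651,-.2888,.227,-1)
h=np.array([.4651,-.2888,.045]); print(proj(c,[h,h+[.062,-.001,0],h+[-.05,0,0],h+[.05,0,0],h+[0,.05,0]]).round().tolist())
E
```

```text
time: 16.2
position: [0.4278, 0.2039, 0.2269]
tool_rot: [0.979, 0.205, -0.002, 0.0]
ft_force: [0.2, -0.5, -1.2]
grip_width: 0.0174
grip_force: 50.0
time: 16.62
position: [0.4174, 0.034, 0.2272]
tool_rot: [0.979, 0.205, -0.002, -0.001]
ft_force: [1.4, 0.6, -1.8]
grip_width: 0.0176
grip_force: 50.0
time: 17.03
position: [0.4074, -0.1352, 0.2272]
tool_rot: [0.979, 0.204, -0.002, -0.002]
ft_force: [0.9, -0.4, -1.9]
grip_width: 0.0175
grip_force: 50.0
time: 18.28
position: [0.4002, -0.2896, 0.2287]
tool_rot: [1.0, -0.008, -0.0, -0.0]
ft_force: [-0.2, -0.1, -2.0]
grip_width: 0.0179
grip_force: 50.0
housing [([233.0, 39.0, 100.0, 129.0], 0.68)]
cap [([191.0, 121.0, 178.0, 213.0], 0.61)]
fork [([233.0, 38.0, 104.0, 132.0], 0.8)]
t 18.53 pos [ 0.4003 -0.2899  0.2289] ang -0.98 -> mm [64.7 -2.2  1.9] roll 0.02 q6 42.1 F [ 0.3 -0.2 -2.1]
[[278.0, 123.0], [278.0, 51.0], [279.0, 176.0], [277.0, 65.0], [224.0, 124.0]]
```

View pics/wh.png

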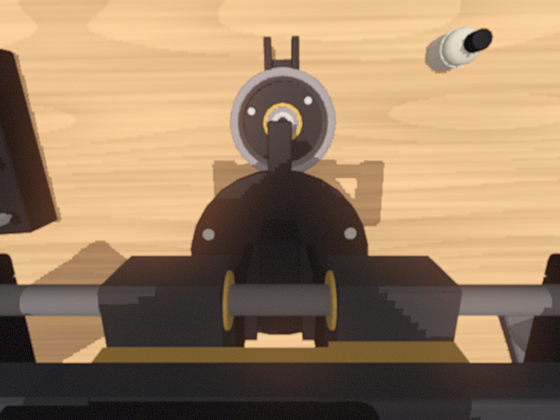

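Run:
```python
from h import *
im=cv2.imread("pics/wh.png"); hsv=cv2.cvtColor(im,cv2.COLOR_BGR2HSV); S=hsv[:,:,1].astype(int); V=hsv[:,:,2].astype(int)
for v in (100,119,135): print("ring",v,[(int(s),int(w)) for s,w in zip(S[v,228:238],V[v,228:238])],[(int(s),int(w)) for s,w in zip(S[v,330:340],V[v,330:340])])
print("top col283 rows60-78",[(int(s),int(w)) for s,w in zip(S[60:78,286],V[60:78,286])])
for v in (42,50,58): print("prong",v,V[v,258:306].tolist())
print("prong tip col267/295",V[30:42,267].tolist(),V[30:42,295].tolist())
for v in (126,140,160): print("tab",v,V[v,260:300].tolist())
print("tab tip",V[112:128,281].tolist())
for v in (235,): print("flange",V[v,186:200].tolist(),V[v,360:374].tolist())
```

```text
ring 100 [(102, 233), (102, 233), (101, 234), (101, 234), (103, 232), (95, 222), (67, 198), (29, 182), (25, 184), (22, 185)] [(28, 180), (67, 199), (99, 223), (105, 228), (103, 227), (102, 227), (103, 228), (101, 227), (101, 227), (102, 227)]
ring 119 [(99, 245), (97, 233), (70, 203), (32, 183), (25, 184), (26, 185), (25, 187), (25, 187), (25, 186), (28, 172)] [(21, 185), (21, 182), (20, 179), (17, 175), (24, 173), (69, 196), (100, 228), (103, 233), (102, 231), (102, 231)]
ring 135 [(99, 243), (100, 243), (99, 242), (90, 227), (46, 190), (21, 179), (25, 183), (25, 186), (25, 187), (25, 186)] [(21, 179), (17, 178), (22, 176), (47, 186), (88, 209), (103, 225), (102, 227), (102, 227), (103, 228), (102, 231)]
top col283 rows60-78 [(82, 99), (47, 81), (62, 87), (63, 89), (59, 87), (59, 82), (43, 100), (26, 149), (19, 176), (21, 185), (19, 184), (18, 184), (19, 185), (20, 182), (21, 182), (21, 167), (31, 132), (49, 99)]
prong 42 [241, 241, 242, 242, 230, 174, 100, 84, 89, 89, 94, 84, 115, 193, 238, 242, 240, 239, 240, 239, 239, 239, 239, 239, 238, 239, 239, 239, 238, 238, 239, 240, 225, 14
[... 716 characters left out ...]
5, 119, 80, 82, 85, 86, 85, 84, 83, 85, 84, 83, 84, 85, 80, 78, 81, 81, 79, 82, 77, 81, 78, 75, 75, 94, 125, 129, 120, 119, 150, 193, 219, 236]
tab 140 [86, 87, 84, 85, 86, 82, 80, 76, 72, 81, 83, 83, 81, 83, 80, 82, 82, 78, 78, 77, 78, 79, 78, 78, 77, 79, 77, 78, 77, 77, 67, 62, 73, 71, 59, 56, 67, 75, 76, 76]
tab 160 [98, 102, 99, 100, 99, 98, 94, 78, 70, 75, 79, 76, 72, 77, 76, 74, 72, 74, 70, 73, 73, 72, 72, 71, 73, 71, 66, 57, 54, 52, 51, 55, 57, 66, 66, 77, 83, 85, 89, 93]
tab tip [220, 229, 232, 228, 201, 138, 89, 75, 69, 66, 75, 82, 82, 83, 78, 82]
flange [237, 236, 236, 236, 236, 237, 223, 164, 92, 80, 84, 83, 81, 84] [64, 67, 65, 60, 71, 125, 192, 225, 227, 227, 225, 226, 226, 226]
```

Run:
```python
from h import *
from scipy.optimize import least_squares
d=np.load("wh.npz"); c=(d["K"],d["R"],d["t"])
E=[(230,119),(335,119),(233.9,100),(331.1,100),(231.7,135),(333.6,135)]
P=np.array([ray(c,e,.045)[:2] for e in E])
for r in (.05,None):
    f=(lambda p:np.hypot(*(P-p[:2]).T)-(r or p[2])); s=least_squares(f,[.465,-.29,.05]); print("rim",s.x.round(4),(s.fun*1e3).round(1))
h=s.x[:2]
a=[ray(c,(267,42),.045),ray(c,(294.8,42),.045),ray(c,(267.7,58),.045),ray(c,(294.8,58),.045)]
tips=[ray(c,(267,36.7),.045),ray(c,(295,35.8),.045)]
for i in (0,2):
    m=((a[i]+a[i+1])/2)[:2]; print("fork",m.round(4),np.linalg.norm(a[i]-a[i+1]).round(4),np.degrees(np.arctan2(*(m-h)[::-1])))
print("tips",tips[0].round(4),tips[1].round(4))
for u in np.array(tips): print(np.linalg.norm(u[:2]-h))
v=(tips[0]-tips[1])[:2]; print("tips normal ang",np.degrees(np.arctan2(v[1],v[0]))-90)
# cap in hand
o=telemetry.get_obs(); Rm=R.from_quat(o["tool_rot"]).as_matrix(); tl=lambda uv,z:(Rm.T@(ray(c,uv,z)-o["position"])*1e3).round(1)
z=o["position"][2]-.024
print("flange L,R",tl((193,235),z),tl((365.3,235),z)); print("tab 126 L,R",tl((266.6,126),z),tl((291.3,126),z),"tip",tl((281,117),z))
print("bbox bottom-view z", z)
```

```text
rim [ 0.4637 -0.2932  0.05  ] [-0.7 -0.8 -0.1 -0.3 -1.  -0.8]
rim [ 0.4647 -0.2932  0.0493] [-0.1 -0.2  0.1 -0.  -0.1  0.2]
fork [ 0.5341 -0.2926] 0.0244 0.45208818108282633
fork [ 0.5212 -0.2928] 0.0241 0.42558835014650886
tips [ 0.5386 -0.2805  0.045 ] [ 0.5389 -0.305   0.045 ]
0.07490001108737018
0.07509352423467552
tips normal ang 0.7676523130591733
flange L,R [ 12.7 -45.9  24. ] [12.8 44.5 24. ]
tab 126 L,R [68.3 -6.8 24. ] [68.3  5.1 24. ] tip [72.5  0.1 24. ]
bbox bottom-view z 0.20490203531293882
```

```bash
python3 -m creep '[{"translation":[10,0.5,0],"roll":-0.5,"gripper":5},{"translation":[28,1.5,0],"roll":-1,"gripper":5},{"translation":[48,2.5,0],"roll":-1.5,"gripper":5},{"translation":[60,3,0],"roll":-1.5,"gripper":5},{"translation":[63,3,0],"roll":-1.5,"gripper":5}]' >/dev/null
python3 -m creep '[{"translation":[0,0,8],"roll":0,"gripper":5},{"translation":[0,0,30],"roll":0,"gripper":5},{"translation":[0,0,60],"roll":0,"gripper":5},{"translation":[0,0,85],"roll":0,"gripper":5},{"translation":[0,0,105],"roll":0,"gripper":5}]' >/dev/null
python3 -m creep '[{"translation":[0,0,5],"roll":0,"gripper":5},{"translation":[0,0,5],"roll":0,"gripper":5},{"translation":[0,0,5],"roll":0,"gripper":5},{"translation":[0,0,5],"roll":0,"gripper":5},{"translation":[0,0,5],"roll":0,"gripper":5}]'
python3 - <<'E'
from h import *
c=cam("wrist"); im=viewer.camera("wrist"); cv2.imwrite("pics/wf.png",im); np.savez("wf.npz",K=c[0],R=c[1],t=c[2])
go(.4643,-.2937,.092,.5)
f=np.array([.4643,-.2937,.045]); print(proj(c,f+np.array([[.075,.0125,0],[.075,-.0125,0],[.062,.0125,0],[.062,-.0125,0]])).round().tolist())
o=telemetry.get_obs(); Rm=R.from_quat(o["tool_rot"]).as_matrix(); print("tab tip",proj(c,o["position"]+Rm@[.072,0,.024]).round())
V=im.max(2)
for v in (60,64,68,72,76,80,90,100,110): print(v,V[v,252:310].tolist())
E
```

```text
time: 19.78
position: [0.464, -0.2948, 0.1203]
tool_rot: [1.0, 0.004, 0.001, 0.001]
ft_force: [0.6, -0.7, -1.1]
grip_width: 0.0176
grip_force: 50.0
t 19.83 pos [ 0.4639 -0.2947  0.1202] ang 0.51 -> mm [ 0.4 -1.  28.2] roll 0.01 q6 45.4 F [ 0.2 -1.  -1.7]
[[259.0, 111.0], [299.0, 112.0], [259.0, 133.0], [299.0, 133.0]]
tab tip [[280. 119.]]
60 [238, 236, 236, 237, 236, 237, 237, 237, 237, 236, 237, 236, 237, 235, 236, 236, 236, 236, 235, 236, 236, 236, 236, 235, 235, 235, 235, 236, 236, 235, 235, 235, 235, 235, 235, 236, 234, 235, 234, 234, 235, 235, 234, 234, 234, 235, 234, 234, 233, 234, 234, 234, 234, 234, 234, 234, 233, 233]
64 [239, 238, 238, 238, 238, 238, 239, 238, 238, 238, 238, 238, 237, 238, 237, 238, 238, 237, 237, 237, 237, 237, 237, 236, 236, 236, 237, 237, 237, 237, 237, 237, 237, 236, 236, 236, 236, 236, 236, 235, 235, 235, 236, 235, 235, 235, 235, 234, 235, 235, 235, 235, 236, 234, 235, 234, 234, 234]
68 [241, 242, 241, 241, 241, 241, 241, 241, 241, 240, 240, 239, 239, 240, 239, 240, 240, 239, 239, 239, 239, 239, 240, 239, 238, 238, 238, 238, 238, 238, 238, 239, 237, 2
[... 1189 characters left out ...]
 246, 246, 246, 246, 245, 246, 246, 247, 246, 245, 246, 245, 246, 245, 246, 246, 245, 245, 246, 246, 246, 245]
100 [230, 229, 229, 229, 228, 231, 233, 236, 238, 238, 238, 239, 238, 238, 239, 238, 238, 238, 238, 238, 238, 238, 238, 239, 238, 239, 238, 239, 238, 239, 238, 239, 240, 240, 241, 241, 241, 240, 240, 240, 240, 241, 241, 241, 242, 242, 241, 240, 241, 241, 242, 240, 241, 241, 241, 242, 241, 241]
110 [237, 235, 236, 236, 235, 235, 236, 236, 236, 235, 234, 234, 236, 237, 236, 236, 236, 236, 236, 236, 235, 235, 236, 235, 235, 236, 235, 235, 235, 235, 235, 235, 235, 234, 234, 234, 235, 235, 235, 235, 232, 232, 232, 233, 233, 234, 232, 232, 232, 231, 231, 233, 234, 234, 234, 233, 233, 233]
```

Run:
```python
from h import *
from scipy.ndimage import label
im=cv2.imread("pics/wf.png"); V=im.max(2).astype(float)
def edges(v,a=240,b=320,th=155):
    r=V[v]; out=[]
    for u in range(a,b):
        if (r[u]-th)*(r[u+1]-th)<0: out.append(round(u+(th-r[u])/(r[u+1]-r[u]),1))
    return out
for v in range(112,134,3): print(v,edges(v))
for u in (259,262,280,298,301): 
    k=[v for v in range(95,150) if (V[v,u]-155)*(V[v+1,u]-155)<0]; print(u,k)
```

```text
112 [np.float64(253.2), np.float64(263.0), np.float64(292.0), np.float64(301.9)]
115 [np.float64(252.3), np.float64(264.5), np.float64(291.3), np.float64(302.5)]
118 [np.float64(252.6), np.float64(264.6), np.float64(291.2), np.float64(302.5)]
121 [np.float64(252.5), np.float64(264.7), np.float64(267.2), np.float64(302.6)]
124 [np.float64(252.6), np.float64(264.6), np.float64(266.2), np.float64(302.4)]
127 [np.float64(252.6), np.float64(264.6), np.float64(266.2), np.float64(302.3)]
130 [np.float64(252.8), np.float64(264.9), np.float64(266.0), np.float64(302.4)]
133 [np.float64(252.7), np.float64(302.5)]
259 [111]
262 [111]
280 [120]
298 [111]
301 [111]
```

Run:
```python
from h import *
d=np.load("wf.npz"); c=(d["K"],d["R"],d["t"])
o=telemetry.get_obs(); Rm=R.from_quat(o["tool_rot"]).as_matrix(); p=o["position"]; print(c[0].round(1).tolist())
tl=lambda uv,z:(Rm.T@(ray(c,uv,z)-p)*1e3).round(1)
print("fork L,R",tl((252.6,124),.045),tl((302.4,124),.045),"tips",tl((258.5,111.4),.045),tl((297,111.4),.045))
print("tab left",tl((266.1,127),p[2]-.024),"tip",tl((278,120.5),p[2]-.024))
go(.4643,-.2937,.092,.5)
```

```text
[[338.1, 0.0, 279.3], [0.0, 338.1, 209.9], [0.0, 0.0, 1.0]]
fork L,R [ 67.8 -17.   75.3] [67.8 14.2 75.4] tips [ 75.4 -13.1  75.4] [75.4 10.7 75.4]
tab left [68.1 -6.6 24.1] tip [71.1 -0.8 24.1]
t 19.83 pos [ 0.4639 -0.2947  0.1202] ang 0.51 -> mm [ 0.4 -1.  28.2] roll 0.01 q6 45.4 F [ 0.2 -1.  -1.7]
```

```bash
python3 -m creep '[{"translation":[0.4,-0.7,0],"roll":0,"gripper":5},{"translation":[0.4,-0.7,6],"roll":0,"gripper":5},{"translation":[0.4,-0.7,14],"roll":0,"gripper":5},{"translation":[0.4,-0.7,21],"roll":0,"gripper":5},{"translation":[0.4,-0.7,25],"roll":0,"gripper":5}]' >/dev/null
python3 -m creep '[{"translation":[0,0,1],"roll":0,"gripper":5},{"translation":[0,0,2],"roll":0,"gripper":5},{"translation":[0,0,2.5],"roll":0,"gripper":5},{"translation":[0,0,2.5],"roll":0,"gripper":5},{"translation":[0,0,2.5],"roll":0,"gripper":5}]' >/dev/null
python3 -m creep '[{"translation":[0,0,0],"roll":0,"gripper":5},{"translation":[0,0,0],"roll":0,"gripper":5},{"translation":[0,0,0],"roll":0,"gripper":5},{"translation":[0,0,0],"roll":0,"gripper":5},{"translation":[0,0,0],"roll":0,"gripper":5}]'
python3 - <<'E'
from h import *
for i in range(3):
    go(.4643,-.2937,.092,.5); c=cam("wrist"); im=viewer.camera("wrist")
cv2.imwrite("pics/wfin.png",im)
V=im.max(2).astype(float); o=telemetry.get_obs(); print(o["tool_rot"].round(4) if hasattr(o["tool_rot"],"round") else o["tool_rot"])
Rm=R.from_quat(o["tool_rot"]).as_matrix(); p=o["position"]; tl=lambda u,v,z:(Rm.T@(ray(c,(u,v),z)-p)*1e3).round(1)
for v in range(95,135,5):
    r=V[v]; e=[round(u+(155-r[u])/(r[u+1]-r[u]),1) for u in range(235,325) if (r[u]-155)*(r[u+1]-155)<0]; print(v,[float(x) for x in e],[float(tl(x,v,.045)[1]) for x in e])
t=viewer.camera("top"); cv2.imwrite("pics/tfin.png",t)
for th in ("spanner","rest"): print([(np.round(x["bbox"]).tolist(),x["p"]) for x in viewer.recognise("top",th)][:2])
ct=cam("top"); print("expected spanner",proj(ct,[[.64,.0566,.036],[.650,-.082,.036]]).round().tolist())
E
```

```text
time: 21.08
position: [0.4637, -0.2933, 0.0914]
tool_rot: [1.0, 0.005, 0.0, 0.0]
ft_force: [0.5, 0.8, -1.4]
grip_width: 0.0178
grip_force: 50.0
t 21.08 pos [ 0.4637 -0.2933  0.0914] ang 0.52 -> mm [ 0.6  0.4 -0.6] roll 0.02 q6 45.5 F [ 0.5  0.8 -1.4]
t 21.13 pos [ 0.4637 -0.2933  0.0914] ang 0.51 -> mm [ 0.6  0.4 -0.6] roll 0.01 q6 45.5 F [ 0.4  0.4 -1.1]
t 21.18 pos [ 0.4637 -0.2934  0.0914] ang 0.51 -> mm [ 0.6  0.3 -0.6] roll 0.01 q6 45.5 F [ 0.2 -0.4 -2.1]
[1.     0.0044 0.     0.    ]
95 [] []
100 [] []
105 [] []
110 [] []
115 [251.3, 265.4, 295.9, 309.1] [-15.4, -7.8, 8.7, 15.8]
120 [251.2, 265.6, 268.5, 271.6, 295.8] [-15.5, -7.7, -6.1, -4.5, 8.6]
125 [251.3, 265.8, 266.1, 292.0, 294.6, 308.7] [-15.5, -7.6, -7.5, 6.6, 8.0, 15.7]
130 [251.5, 292.4, 294.2, 308.6] [-15.5, 6.9, 7.8, 15.7]
[([253.0, 149.0, 54.0, 12.0], 0.57)]
[([252.0, 145.0, 77.0, 21.0], 0.97)]
expected spanner [[260.0, 155.0], [307.0, 152.0]]
```

```bash
python3 -m creep '[{"translation":[0.5,0.2,-0.6],"roll":0,"gripper":5},{"translation":[0.5,0.2,-0.6],"roll":0,"gripper":5},{"translation":[0.5,0.2,-0.6],"roll":0,"gripper":5},{"translation":[0.5,0.2,-0.6],"roll":0,"gripper":5},{"translation":[0.5,0.2,-0.6],"roll":0,"gripper":5}]'
python3 -m creep '[{"translation":[0,0,0],"roll":0,"gripper":5},{"translation":[0,0,0],"roll":0,"gripper":5},{"translation":[0,0,0],"roll":0,"gripper":5},{"translation":[0,0,0],"roll":0,"gripper":5},{"translation":[0,0,0],"roll":0,"gripper":5}]'
python3 -c 'from rig import hand_in; print(hand_in())'
```

```text
time: 21.8
position: [0.4641, -0.2935, 0.092]
tool_rot: [1.0, 0.004, -0.0, -0.0]
ft_force: [0.1, 0.5, -2.2]
grip_width: 0.0179
grip_force: 50.0
time: 22.22
position: [0.4642, -0.2935, 0.092]
tool_rot: [1.0, 0.004, -0.0, 0.0]
ft_force: [-0.3, -0.1, -1.6]
grip_width: 0.0173
grip_force: 50.0
the job is handed in; nothing more can be done
None
```

The job is handed in at 22.2 s; no verdict came back. By my measurements the spanner hangs on the thin post, flat on the rest, and the cap is held level about 10 mm above the rim, within about 1 mm of centre, with its tab over the fork gap.

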